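# Reset a ratchet-propped tablet board and set it low

### The job

The tablet board is propped too steep. Lift it by its orange handle bar past the last notch until it just meets the soft top stop, which throws the pawl clear; do not force it against that stop. Then lower the board gently until it lies fully flat, raise it again and leave it resting by itself in the second notch from the bottom, without disturbing the bottles and the beaker around it.

Things in the scene. Friction and masses are not known exactly. Their poses are not given: they have to be found in the camera images.
- stand: Fixed aluminium stand, base 250 x 300 x 10 mm, screwed to the bench; position and yaw differ each run. Origin on the bench under the middle of the hinge line; x points level from the hinge towards the board's free edge, y lies along the hinge, z up. Rubber-topped rest blocks at x = 175 mm carry the board when flat.
- board_hinge (a point): Middle of the hinge line, 60 mm above the bench over the stand's origin, fixed. The board turns about the stand's y axis through this point.
- board (a joint): Board angle, rad: 0 = flat on its rests, grows as the free edge rises. It rests at about 0.18, 0.39, 0.60, 0.81, 1.01 in notches 1 to 5, all shifted together by up to 0.055 either way as the latch bracket is set differently each time. To click in, rise 0.02 to 0.04 above a notch's rest angle; then it sinks back onto the pawl. It starts in notch 3, 4 or 5 (settles in the first second).
- board_mid (a point): Centre of the white board, 190 x 264 x 8 mm, 105 mm from the hinge, with a black tablet screwed on top; 0.5 to 0.75 kg in all. The hinge is damped: let go while unsupported, the board falls quickly and slams.
- quadrant (a point): Upper point of the toothed steel quadrant, on the stand's +y side of the board, where the red weighted tumbler pawl works (90 mm above the hinge line, fixed). Rising is free with clicks, sinking is blocked at each notch. Past the top the pawl is thrown clear and the board can sink all the way; within 0.03 rad of flat a pin surely swings it back and the notches work again.
- bar (a point): Centre of the orange round handle bar: 14 mm diameter, 104 mm clear between its two legs, parallel to the hinge, 250 mm from the hinge line in the plane of the board, its axis 50 mm beyond the board's free edge (room for a finger between). It moves with the board: 60 mm above the bench when flat, about 300 mm at the top stop. It may turn within the fingers.
- latch: Fixed blue latch bracket: plate 110 x 6 x 200 mm upright at stand y = +189 mm. Origin within 5 mm of the stand's. Carries pawl and rubber top stop, met somewhere from 1.17 to 1.30 rad. The pawl flips clear only in the last 0.02 rad before it (rising takes a few N there), so the stop must be felt: over 50 N on it, about 17 N at the bar, is too much.
- reagent_mid (a point): Middle of the white plastic reagent bottle with blue cap, 68 mm diameter, 150 mm tall, loose, standing (bystander).
- beaker_mid (a point): Middle of the empty glass beaker, 72 mm rim diameter, 85 mm tall, loose, standing (bystander).
- jar_mid (a point): Middle of the brown glass jar with black lid, 60 mm diameter, 75 mm tall, loose, standing (bystander).
Things that resemble listed ones, but are neither listed nor needed, are in the scene too. What is shaped like the part that bears beaker_mid but pink, red or yellow is not meant.

How it is judged:
By the outcome, as a careful person would: the job done as asked, in the order asked, and still so for the second after the job is handed in, with the robot touching nothing.
It also fails if it takes over 67 s, if anything falls off the work surface, if the arm or the gripper's body presses on something with over 40 N, if the wrist force passes 120 N, or if a joint passes its speed limit or range.

### The arm

A 6-joint arm with a two-finger parallel gripper is mounted at the origin on the work surface. World frame = base frame: x ahead of the robot, y to its left, z up, the work surface at z = 0. Lengths are in m, angles in rad, forces in N, time in s.
With the tool pointing down it reaches from about 0.35 to 0.875 m from the base axis. Payload 4.2 kg.
Tool frame: the origin (TCP) lies at the very end of the fingers, on their centre line; the grasp point (between the pads) lies 19 mm behind it; z points along the fingers, x is the direction in which the jaws open and shut, and the axes are right-handed (so a half turn about z gives the same grasp; the last joint's range is limited). The gripper opens to 85 mm and grips with 20 to 120 N. Pads are 22 mm wide; open, the fingers measure 114 mm over their backs; the gripper's body (76 mm by 85 mm) begins 54 mm behind the grasp point. The pads swing forward as they close: fully open they stand 13 mm farther back than shut.
Start: joints at [1.546, 0.385, 0.008, 0, -1.194, -0.259], TCP at [0.175, 0.6, 0.231] pointing down, gripper open.
Joint ranges: [-3.14, 3.14], [-1.21, 2.06], [-1.07, 1.41], [-3.16, 2.05], [-2.99, -0.16], [-3.1, 3.1]. Speed limits (rad/s): [2.79, 2.79, 3.14, 3.14, 3.14, 3.14].

### API

Orientations are given as a unit quaternion [w, x, y, z].
In Python, from plant import observe, read_camera, sign_off gives the robot as it stands.
- The arm moves only by the tool arm_command, never from a script. Its argument "rows" is a list of rows, each a list of 4 numbers: the shift along the tool's x, y, z in m, then the turn about the tool's z in rad. In form: [[dx, dy, dz, twist], ...]. A call has 1 to 20 rows; each row shifts and turns the commanded pose from where the row before left it, along the tool's axes as they then stand; what a row does not reach is not made up. A row lasts 1/12 s, in which the tool goes at most 41.7 mm and 7.16 degrees, less where a joint would pass 70% of its speed; a pose out of reach is approached as far as the arm can. A call is refused whole if a number of a shift passes 0.0417 or a number of a turn 0.125, either way. A call with a gripper value outside its range is refused whole. "gripper" is the finger opening in m, from 0 to 0.0854, set as the call begins (left out, the last holds). The fingers move at their own pace and stop on an object; "force" is the grip in N (left out, the last holds). Time passes only in rows, so rows that do not move let the fingers close. It gives the time, the measured TCP pose, the force and the opening at its end, in the units of the state.
- observe(): the state, without advancing time (a new reading comes with each control period).
- read_camera(name): name is "scene" or "side" or "wrist"; returns a dict with "color" (420x560x3 uint8, red, green, blue), "fx", "fy", "cx", "cy" (pixels), "origin" and "orientation" of the camera in the world. Camera axes: x right, y up, looking along -z (the intrinsics and any distortion apply to the point x, -y, -z); pixel columns grow to the right and rows downward; lengths in m; the calibration is good to about 2 mm. A picture is of the moment at which its call begins. There is no depth.
- sign_off(): hands the job in, once; it reports no verdict.
The state is a dict: "time_s": time; "qpos": joint angles; "joint_vel": joint speeds; "effort": joint torques, N m; "position": TCP position; "tool_rot": TCP orientation; "contact_force": force on the tool from outside, world axes, zero at the start; "torque": the same for the moment, N m; "finger_gap": opening from 0.0 (shut) to 1.0 (fully open).
Only numpy, scipy, OpenCV 4.12 (cv2) and the standard library are available. Lean on these libraries where they do the work, as an engineer would, in place of code of your own. Each camera call takes 0.05 s, during which the arm holds its last target. There are 200 camera calls.

## Working session

There is one attempt and no reset: what is moved stays moved. The work goes in short steps, Python scripts to look and compute and a tool call to move; the robot and the scene stay as the last step left them, time stands still between calls to the robot, and variables do not carry over. Pictures are saved under pics/ and viewed, about 8 in all and at most 12, crops included, and the job is handed in when it is done.

Besides the shell and the picture viewer there is one more tool, called after "Call:" by a JSON object that holds its "api" and its "payload", one argument or row to a line. arm_command: Moves the arm, as the interface text tells. Its arguments: {"type":"object","properties":{"rows":{"type":"array"},"gripper":{"type":"number"},"force":{"type":"number"}},"required":["rows"]}

```bash
ls; mkdir -p pics; python3 - <<'E'
from plant import *
import cv2,json
print(observe())
for n in ("scene","side"):
    c=read_camera(n); cv2.imwrite(f"pics/{n}0.png",c["color"][:,:,::-1]); print(n,{k:v for k,v in c.items() if k!="color"})
E
```

```text
pics
{'time_s': 0.0, 'qpos': array([ 1.54561837e+00,  3.85578860e-01,  6.64671041e-03, -5.22924762e-04,
       -1.19399543e+00, -2.58600495e-01]), 'joint_vel': array([ 9.32084308e-04,  2.42363869e-04, -1.58061811e-03, -7.54889739e-05,
        7.71611034e-04,  8.42437384e-04]), 'effort': array([-4.81781590e-04, -3.92284262e+01,  1.88403994e+01,  4.18609992e+00,
       -4.56395719e-03,  3.55953581e-06]), 'position': array([0.17480216, 0.5994579 , 0.23021274]), 'tool_rot': array([-8.51322900e-04, -5.99928732e-01,  8.00052700e-01, -6.85470550e-04]), 'contact_force': array([0.20285376, 0.9007558 , 0.39309389]), 'torque': array([ 3.50706448e-02,  4.74029320e-05, -5.10143391e-02]), 'finger_gap': 1.0041538002250465}
scene {'fx': 427.5540904351184, 'fy': 427.5540904351184, 'cx': 286.7003684266096, 'cy': 207.56597910502836, 'origin': array([1.22304251, 0.56525808, 0.70211881]), 'orientation': array([0.38412303, 0.1955697 , 0.4284254 , 0.79413706])}
side {'fx': 494.9492845843296, 'fy': 494.9492845843296, 'cx': 278.77438827322106, 'cy': 215.36837600219252, 'origin': array([ 1.18891027, -0.67893952,  0.94152894]), 'orientation': array([0.84974008, 0.38434217, 0.14720056, 0.32947669])}
```

View pics/scene0.png

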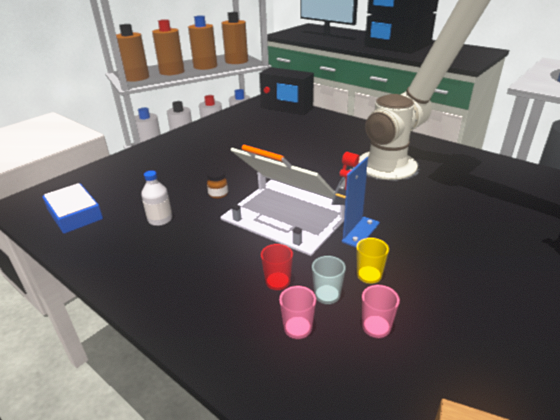

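View pics/side0.png

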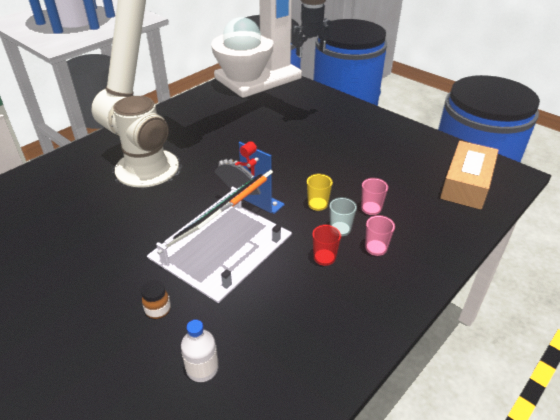

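Scene view: the stand is at (285,205), the orange bar at (262,152), the blue latch at (357,200), the reagent bottle at (156,200) and the jar at (217,185). The clear beaker is at (328,280), with pink, red and yellow look-alikes around it. Side view: bar (250,190), rest blocks (277,233) and (227,277), clear beaker (342,217), jar (155,299), bottle (200,352).

```bash
cat > h.py <<'E'
import numpy as np, cv2
from scipy.spatial.transform import Rotation as R
def rot(q): return R.from_quat(np.r_[q[1:],q[0]]).as_matrix()
def ray(c,p):
    d=np.array([(p[0]-c["cx"])/c["fx"],-(p[1]-c["cy"])/c["fy"],-1.]); d=rot(c["orientation"])@d
    return c["origin"],d/np.linalg.norm(d)
def plane(c,p,z):
    o,d=ray(c,p); return o+d*(z-o[2])/d[2]
def tri(c1,p1,c2,p2):
    o1,d1=ray(c1,p1);o2,d2=ray(c2,p2)
    s=np.linalg.lstsq(np.c_[d1,-d2],o2-o1,rcond=None)[0]
    a,b=o1+s[0]*d1,o2+s[1]*d2
    return (a+b)/2,np.linalg.norm(a-b)
def proj(c,X):
    v=rot(c["orientation"]).T@(np.asarray(X)-c["origin"]); return np.array([c["cx"]-c["fx"]*v[0]/v[2],c["cy"]+c["fy"]*v[1]/v[2]])
def orange(c,box):
    x0,y0,x1,y1=box
    hsv=cv2.cvtColor(c["color"],cv2.COLOR_RGB2HSV)
    m=cv2.inRange(hsv,(7,150,130),(20,255,255)); k=np.zeros_like(m);k[y0:y1,x0:x1]=m[y0:y1,x0:x1]
    n,l,s,_=cv2.connectedComponentsWithStats(k)
    i=1+np.argmax(s[1:,4]); ys,xs=np.where(l==i); P=np.c_[xs,ys].astype(float)
    m=P.mean(0);u=np.linalg.svd(P-m,full_matrices=False)[2][0]; t=(P-m)@u
    return m+u*t.min(),m+u*t.max(),len(P)
E
python3 - <<'E'
from plant import *
from h import *
S=read_camera("scene");D=read_camera("side")
a=orange(S,(215,130,300,175));b=orange(D,(210,160,290,230));print(a,b)
# scene left end <-> ? try both pairings
for e in ((0,0,1,1),(0,1,1,0)):
    print([tri(S,a[e[0]],D,b[e[1]]),tri(S,a[e[2]],D,b[e[3]])])
i=S["color"][120:260,200:400];j=D["color"][130:305,140:340]
A=cv2.resize(i,(800,560),interpolation=3);cv2.imwrite("pics/s1.png",A[:,:,::-1])
B=cv2.resize(j,None,fx=3.4,fy=3.4,interpolation=2);cv2.imwrite("pics/d1.png",B[:,:,::-1])
E
```

```text
(array([241.25362251, 146.1219617 ]), array([282.41867495, 158.01254085]), 249) (array([264.46371595, 177.30344105]), array([231.37145473, 202.78133038]), 242)
[(array([ 0.60220911, -0.07035245,  0.29150297]), np.float64(0.02302901019358987)), (array([ 0.47866885, -0.07323774,  0.18434187]), np.float64(0.03029745463441783))]
[(array([ 0.55273008, -0.13135762,  0.24382094]), np.float64(0.00027910549469842234)), (array([ 0.53897948, -0.01203927,  0.24141911]), np.float64(0.002060192752146518))]
```

View pics/s1.png

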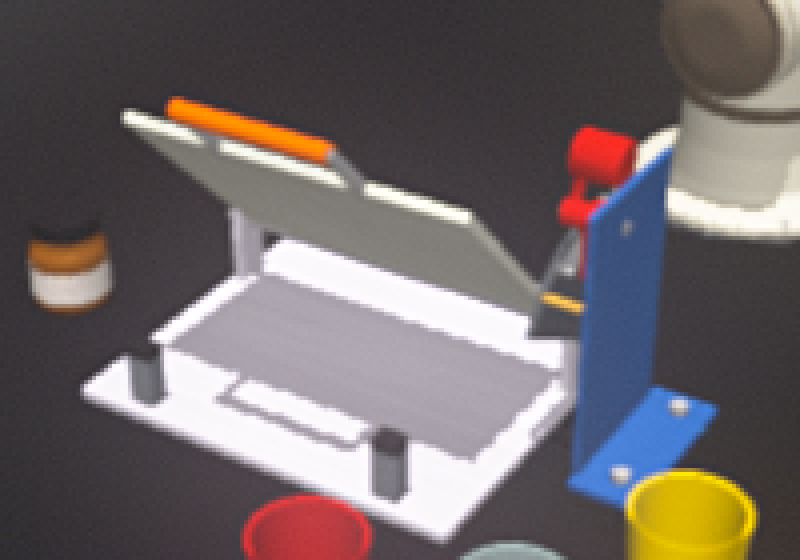

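View pics/d1.png

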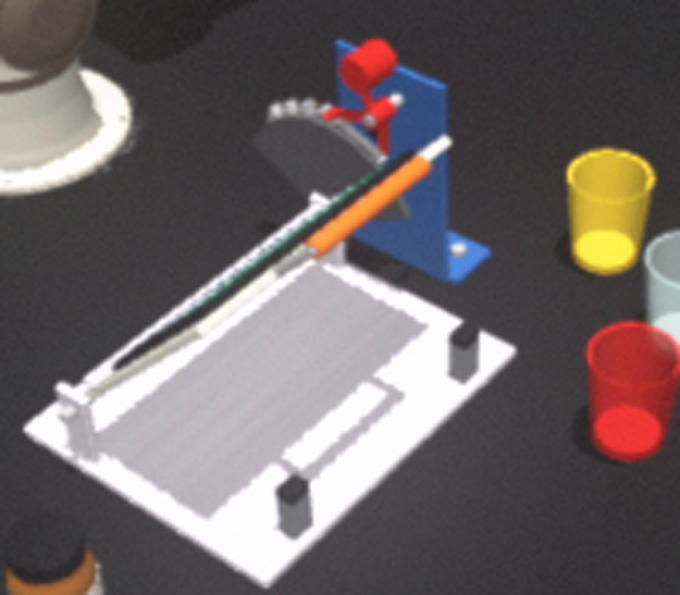

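```bash
cat >> h.py <<'E'
def toolshift(o,target):
    return rot(o["tool_rot"]).T@(np.asarray(target)-o["position"])
E
python3 - <<'E'
from plant import *
from h import *
S=read_camera("scene");D=read_camera("side")
r=[tri(S,(236.3,207.5),D,(225.9,273.2)),tri(S,(297.3,229),D,(276.2,228.5))];print(r)
a=orange(S,(215,130,300,175));b=orange(D,(210,160,290,230))
P,Q=tri(S,a[0],D,b[1])[0],tri(S,a[1],D,b[0])[0]
# base corners at z=.01 : scene left, bottom; side left,bottom,right
sc=[plane(S,(200+x/4,120+y/4),.01) for x,y in((83,388),(445,538))]
sd=[plane(D,(140+x/3.4,130+y/3.4),.01) for x,y in((25,428),(268,586),(517,350))]
print("base",np.round(sc,4),np.round(sd,4))
y=(r[1][0]-r[0][0])[:2];print("yaws",np.arctan2(-y[0],y[1]),np.arctan2(-(Q-P)[0],(Q-P)[1]))
y2=(sd[2]-sd[1])[:2];print(np.arctan2(-y2[0],y2[1]))
print("bar",(P+Q)/2)
for nm,p,q,z in(("reag",(156,203),(200,357),.07),("jar",(217,186),(155,300),.037),("beaker",(328,280),(342,217),.042)):print(nm,tri(S,p,D,q))
o=observe();print(o["time_s"],toolshift(o,[.546,-.072,.37]))
E
```

```text
[(array([ 0.55571294, -0.16889517,  0.04776869]), np.float64(0.0011054359582510546)), (array([0.53780481, 0.02869059, 0.05077253]), np.float64(0.0053059597496967524))]
base [[ 0.5779 -0.2126  0.01  ]
 [ 0.5538  0.0867  0.01  ]] [[ 0.3349 -0.2443  0.01  ]
 [ 0.5849 -0.2223  0.01  ]
 [ 0.5554  0.0754  0.01  ]]
yaws 0.09038779028721428 0.11522693930303139
0.09862635623027388
bar [ 0.54585097 -0.07169913  0.24263755]
reag (array([ 0.682395  , -0.36251702,  0.04895974]), np.float64(0.007254053184414184))
jar (array([ 0.48145002, -0.32662832,  0.02596093]), np.float64(0.0024624212851918625))
beaker (array([0.63495731, 0.19020428, 0.04269661]), np.float64(0.003083206075507163))
0.3 [ 0.54110216 -0.5443907  -0.13862463]
```

Call:
{"api": "arm_command", "payload": {
  "rows": [
    [0.025, -0.025, -0.035, 0],
    [0.026, -0.026, -0.032, 0],
    [0.026, -0.026, -0.032, 0],
    [0.026, -0.026, -0.032, 0],
    [0.027, -0.027, -0.008, 0],
    [0.0275, -0.0275, 0, 0],
    [0.0275, -0.0275, 0, 0],
    [0.0275, -0.0275, 0, 0],
    [0.0275, -0.0275, 0, 0],
    [0.0275, -0.0275, 0, 0],
    [0.0275, -0.0275, 0, 0],
    [0.0275, -0.0275, 0, 0],
    [0.0275, -0.0275, 0, 0],
    [0.0275, -0.0275, 0, 0],
    [0.0275, -0.0275, 0, 0],
    [0.0275, -0.0275, 0, 0],
    [0.0275, -0.0275, 0, 0],
    [0.0275, -0.0275, 0, 0],
    [0.0275, -0.0275, 0, 0],
    [0.026, -0.028, 0, 0]
  ],
  "gripper": 0.044,
  "force": 30
}}

```text
time_s: 1.97
position: [0.5347, -0.0544, 0.3509]
tool_rot: [0.0, -0.6, 0.8, -0.0]
contact_force: [0.4, 0.3, -0.2]
finger_gap: 0.513
```

Call:
{"api": "arm_command", "payload": {
  "rows": [
    [0, 0, 0, 0.118],
    [0, 0, 0, 0.118],
    [0, 0, 0, 0.118],
    [0, 0, 0, 0.118],
    [0, 0, 0, 0.118],
    [0, 0, 0, 0.118],
    [0, 0, 0, 0.118],
    [0, 0, 0, 0.118],
    [0, 0, 0, 0.118],
    [0, 0, 0, 0.118],
    [0, 0, 0, 0]
  ]
}}

```text
time_s: 2.88
position: [0.5342, -0.0523, 0.3506]
tool_rot: [-0.0, -0.052, 0.999, 0.0]
contact_force: [0.2, 0.3, -0.4]
finger_gap: 0.518
```

```bash
python3 - <<'E'
from plant import *
from h import *
S=read_camera("scene");D=read_camera("side")
o=observe();print(o)
M=rot(o["tool_rot"]);print("xaxis",M[:,0],np.arctan2(M[1,0],M[0,0]),M[:,2])
try:
    a=orange(S,(215,130,300,175));b=orange(D,(210,160,290,230));print(a,b)
    print(tri(S,a[0],D,b[1]),tri(S,a[1],D,b[0]))
except Exception as e: print(e)
W=read_camera("wrist");cv2.imwrite("pics/w1.png",W["color"][:,:,::-1])
cv2.imwrite("pics/d2.png",D["color"][:,:,::-1])
for X in([.5509,-.1238,.2426],[.541,-.0198,.2426]):print(proj(W,X))
print("shift",toolshift(o,[.546,-.072,.2236]))
E
```

```text
{'time_s': 2.9833, 'qpos': array([ 2.04602042e-01,  1.71360050e-01,  7.40811376e-03, -6.21011181e-05,
       -1.40691485e+00, -9.45842012e-02]), 'joint_vel': array([ 0.00047917,  0.00060721,  0.00104371, -0.00071391,  0.000783  ,
        0.00053366]), 'effort': array([-1.86804922e-03, -2.92592561e+01,  2.00107920e+01,  4.44529384e+00,
       -4.68604321e-04, -5.34253113e-02]), 'position': array([ 0.53422464, -0.05233084,  0.35067102]), 'tool_rot': array([-3.94033632e-05, -5.49761228e-02,  9.98487668e-01,  2.50415047e-05]), 'contact_force': array([ 0.12005341, -0.12321565,  0.42336916]), 'torque': array([-0.03889695,  0.01311028, -0.00759733]), 'finger_gap': 0.5180271651449839}
xaxis [-9.93955249e-01 -1.09785963e-01  7.59341748e-05] -3.0315849441422262 [-8.14409141e-05  4.56747790e-05 -9.99999996e-01]
(array([241.29819048, 146.00392409]), array([282.31644098, 158.28336153]), 250) (array([264.98577084, 176.9813907 ]), array([231.31845115, 202.72430793]), 248)
(array([ 0.55257194, -0.13139069,  0.24400196]), np.float64(0.000423459744900478)) (array([ 0.54005604, -0.01114214,  0.24187533]), np.float64(0.001140225786027071))
[273.07249711 120.39903755]
[272.41373096 241.48251607]
shift [-0.00955443 -0.02084994  0.12706916]
```

View pics/w1.png

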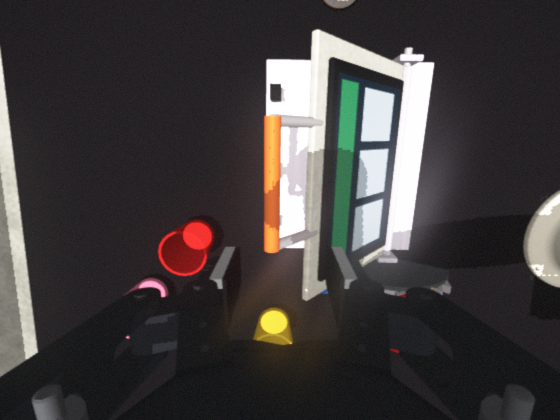

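The wrist view shows the orange bar upright at column 272, rows 117–252, between its legs and lined up with the jaws. It matches the triangulated projection to within a pixel. Now I'll descend and grip it.

Call:
{"api": "arm_command", "payload": {
  "rows": [
    [-0.005, -0.01, 0, 0],
    [-0.0046, -0.009, 0.01, 0],
    [0, 0, 0.02, 0],
    [0, 0, 0.02, 0],
    [0, 0, 0.02, 0],
    [0, 0, 0.018, 0],
    [0, 0, 0.015, 0],
    [0, 0, 0.012, 0],
    [0, 0, 0.01, 0],
    [0, 0, 0.002, 0],
    [0, 0, 0, 0],
    [0, 0, 0, 0]
  ]
}}

```text
time_s: 4.03
position: [0.5464, -0.0705, 0.2241]
tool_rot: [0.0, -0.054, 0.999, -0.0]
contact_force: [0.1, 0.8, 0.3]
finger_gap: 0.517
```

Call:
{"api": "arm_command", "payload": {
  "rows": [
    [0, 0, 0, 0],
    [0, 0, 0, 0],
    [0, 0, 0, 0],
    [0, 0, 0, 0],
    [0, 0, 0, 0],
    [0, 0, 0, 0]
  ],
  "gripper": 0.0,
  "force": 30
}}

```text
time_s: 4.53
position: [0.5462, -0.0702, 0.2243]
tool_rot: [0.001, -0.053, 0.999, -0.0]
contact_force: [0.2, -0.3, 2.1]
finger_gap: 0.149
```

```bash
cat >> h.py <<'E'
H=np.array([.3745,-.0873,.06]); X=np.array([.9955,.0949,0])
def bar(o):
    p=o["position"]+np.array([0,0,.019])-H; return p@X,p[2],np.arctan2(p[2],p@X),np.hypot(p[2],p@X)
def stat():
    from plant import observe
    o=observe(); f=o["contact_force"]; b=bar(o); t=b[2]
    print("t",o["time_s"],"xz",np.round(b[:2],4),"th",round(t,4),"r",round(b[3],4),"f",np.round(f,1),"ftan",round(-f@X*np.sin(t)+f[2]*np.cos(t),2),"frad",round(f@X*np.cos(t)+f[2]*np.sin(t),2),"gap",round(o["finger_gap"]*85.4,1)); return o
E
python3 - <<'E'
from h import *
from plant import *
stat()
D=read_camera("side");cv2.imwrite("pics/d3.png",cv2.resize(D["color"][110:310,140:370],None,fx=3,fy=3)[:,:,::-1])
E
```

```text
t 4.5333 xz [0.1726 0.1833] th 0.8157 r 0.2518 f [ 0.2 -0.3  2.1] ftan 1.33 frad 1.61 gap 12.8
```

View pics/d3.png

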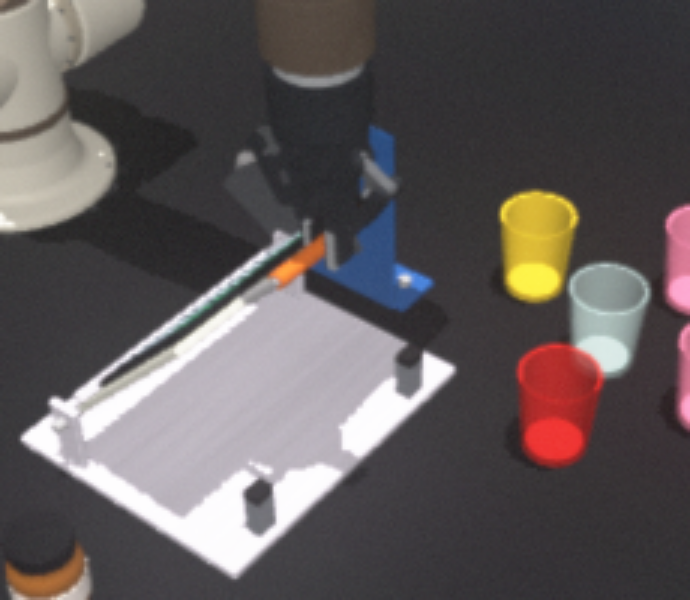

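The side view shows the fingers closed at mid-bar (crop 330,245), with the board still in its notch. Next I'll get round arc increments.

```bash
python3 - <<'E'
import numpy as np
r=.2515;th=np.r_[np.linspace(.816,1.12,17),np.arange(1.13,1.33,.01)]
x,z=r*np.cos(th),r*np.sin(th)
for t,a,b in zip(th[1:],-np.diff(x)*1e3,-np.diff(z)*1e3):print(round(t,3),round(a,2),round(b,2))
E
```

```text
0.835 3.51 -3.24
0.854 3.57 -3.17
0.873 3.63 -3.1
0.892 3.69 -3.04
0.911 3.75 -2.96
0.93 3.8 -2.89
0.949 3.86 -2.82
0.968 3.91 -2.75
0.987 3.96 -2.67
1.006 4.01 -2.6
1.025 4.06 -2.52
1.044 4.11 -2.44
1.063 4.15 -2.36
1.082 4.2 -2.28
1.101 4.24 -2.2
1.12 4.28 -2.12
1.13 2.27 -1.08
1.14 2.28 -1.06
1.15 2.29 -1.04
1.16 2.3 -1.02
1.17 2.31 -0.99
1.18 2.32 -0.97
1.19 2.33 -0.95
1.2 2.34 -0.92
1.21 2.35 -0.9
1.22 2.36 -0.88
1.23 2.37 -0.85
1.24 2.37 -0.83
1.25 2.38 -0.8
1.26 2.39 -0.78
1.27 2.4 -0.76
1.28 2.41 -0.73
1.29 2.41 -0.71
1.3 2.42 -0.68
1.31 2.43 -0.66
1.32 2.43 -0.64
1.33 2.44 -0.61
```

Call:
{"api": "arm_command", "payload": {
  "rows": [
    [0.0035, 0, -0.0032, 0],
    [0.0036, 0, -0.0032, 0],
    [0.0036, 0, -0.0031, 0],
    [0.0037, 0, -0.003, 0],
    [0.0037, 0, -0.003, 0],
    [0.0038, 0, -0.0029, 0],
    [0.0039, 0, -0.0028, 0],
    [0.0039, 0, -0.0028, 0],
    [0, 0, 0, 0]
  ]
}}

```text
time_s: 5.33
position: [0.5167, -0.073, 0.2494]
tool_rot: [0.002, -0.054, 0.999, 0.0]
contact_force: [4.3, 2.4, 2.7]
finger_gap: 0.15
```

```bash
python3 -c "
from h import *;stat()"
```

```text
t 5.3333 xz [0.1429 0.2084] th 0.9698 r 0.2526 f [4.3 2.4 2.7] ftan -2.18 frad 4.76 gap 12.8
```

Call:
{"api": "arm_command", "payload": {
  "rows": [
    [0.0039, 0, -0.0027, 0],
    [0.004, 0, -0.0027, 0],
    [0.004, 0, -0.0026, 0],
    [0.004, 0, -0.0025, 0],
    [0.0041, 0, -0.0024, 0],
    [0.0041, 0, -0.0024, 0],
    [0.0042, 0, -0.0023, 0],
    [0.0042, 0, -0.0022, 0],
    [0.0023, 0, -0.0011, 0],
    [0, 0, 0, 0]
  ]
}}

```text
time_s: 6.17
position: [0.4827, -0.0762, 0.2703]
tool_rot: [0.002, -0.054, 0.999, 0.001]
contact_force: [3.2, 4.8, 5.7]
finger_gap: 0.147
```

```bash
python3 -c "
from h import *;stat()"
```

```text
t 6.1667 xz [0.1088 0.2293] th 1.1277 r 0.2538 f [3.2 4.8 5.7] ftan -0.82 frad 6.72 gap 12.5
```

Call:
{"api": "arm_command", "payload": {
  "rows": [
    [0.0023, 0, -0.0011, 0],
    [0.0023, 0, -0.001, 0],
    [0, 0, 0, 0]
  ]
}}

```text
time_s: 6.42
position: [0.4784, -0.0766, 0.2723]
tool_rot: [0.003, -0.054, 0.999, 0.001]
contact_force: [4.3, 4.9, 5.2]
finger_gap: 0.152
```

```bash
python3 -c "
from h import *;stat()"
```

```text
t 6.4167 xz [0.1045 0.2313] th 1.1465 r 0.2538 f [4.3 4.9 5.2] ftan -2.17 frad 6.65 gap 13.0
```

Call:
{"api": "arm_command", "payload": {
  "rows": [
    [0.0012, 0.0007, -0.0013, 0],
    [0.0012, 0.0006, -0.0012, 0],
    [0, 0, 0, 0]
  ]
}}

```text
time_s: 6.67
position: [0.4749, -0.0768, 0.2741]
tool_rot: [0.001, -0.054, 0.999, -0.0]
contact_force: [4.5, 0.5, 3.3]
finger_gap: 0.149
```

Call:
{"api": "arm_command", "payload": {
  "rows": [
    [0.0012, 0, -0.0006, 0],
    [0.0012, 0, -0.0006, 0],
    [0, 0, 0, 0]
  ]
}}

```text
time_s: 6.92
position: [0.4726, -0.077, 0.2751]
tool_rot: [0.001, -0.053, 0.999, -0.0]
contact_force: [5.7, -1.3, 4.4]
finger_gap: 0.147
```

Call:
{"api": "arm_command", "payload": {
  "rows": [
    [0.001, 0, -0.0006, 0],
    [0.001, 0, -0.0005, 0],
    [0, 0, 0, 0]
  ]
}}

```text
time_s: 7.17
position: [0.4705, -0.0772, 0.2761]
tool_rot: [0.001, -0.053, 0.999, -0.0]
contact_force: [4.6, -0.7, 6.0]
finger_gap: 0.153
```

```bash
python3 -c "
from h import *;stat()"
```

```text
t 7.1667 xz [0.0965 0.2351] th 1.1812 r 0.2541 f [ 4.6 -0.7  6. ] ftan -1.9 frad 7.27 gap 13.1
```

Call:
{"api": "arm_command", "payload": {
  "rows": [
    [0.001, 0, -0.0006, 0],
    [0.001, 0, -0.0005, 0],
    [0, 0, 0, 0]
  ]
}}

```text
time_s: 7.42
position: [0.4684, -0.0774, 0.277]
tool_rot: [0.0, -0.053, 0.999, -0.0]
contact_force: [4.2, -0.7, 6.1]
finger_gap: 0.151
```

```bash
python3 -c "
from h import *;stat()"
```

```text
t 7.4167 xz [0.0944 0.236 ] th 1.1903 r 0.2541 f [ 4.2 -0.7  6.1] ftan -1.59 frad 7.25 gap 12.9
```

Call:
{"api": "arm_command", "payload": {
  "rows": [
    [0.001, 0, -0.0006, 0],
    [0.001, 0, -0.0006, 0],
    [0, 0, 0, 0]
  ]
}}

```text
time_s: 7.67
position: [0.4661, -0.0776, 0.278]
tool_rot: [-0.0, -0.053, 0.999, -0.0]
contact_force: [3.1, -1.5, 5.1]
finger_gap: 0.148
```

```bash
python3 -c "
from h import *;stat()"
```

```text
t 7.6667 xz [0.0921 0.237 ] th 1.2002 r 0.2543 f [ 3.1 -1.5  5.1] ftan -0.9 frad 5.83 gap 12.6
```

Call:
{"api": "arm_command", "payload": {
  "rows": [
    [0.001, 0, -0.0006, 0],
    [0.001, 0, -0.0006, 0],
    [0, 0, 0, 0]
  ]
}}

```text
time_s: 7.92
position: [0.4639, -0.0778, 0.2789]
tool_rot: [-0.0, -0.053, 0.999, -0.0]
contact_force: [2.8, -1.1, 4.5]
finger_gap: 0.15
```

```bash
python3 -c "
from h import *;stat()"
```

```text
t 7.9167 xz [0.0899 0.2379] th 1.2096 r 0.2543 f [ 2.8 -1.1  4.5] ftan -0.89 frad 5.15 gap 12.8
```

Call:
{"api": "arm_command", "payload": {
  "rows": [
    [0.001, 0, -0.0006, 0],
    [0.001, 0, -0.0005, 0],
    [0, 0, 0, 0]
  ]
}}

```text
time_s: 8.17
position: [0.4617, -0.078, 0.2799]
tool_rot: [-0.001, -0.053, 0.999, -0.0]
contact_force: [3.5, -1.2, 3.8]
finger_gap: 0.152
```

Call:
{"api": "arm_command", "payload": {
  "rows": [
    [0.0008, 0, -0.0004, 0],
    [0.0007, 0, -0.0004, 0],
    [0, 0, 0, 0]
  ]
}}

```text
time_s: 8.42
position: [0.4602, -0.0781, 0.2805]
tool_rot: [-0.001, -0.053, 0.999, 0.0]
contact_force: [3.4, -2.1, 2.4]
finger_gap: 0.151
```

```bash
python3 -c "
from h import *;stat()"
```

```text
t 8.4167 xz [0.0861 0.2395] th 1.2255 r 0.2545 f [ 3.4 -2.1  2.4] ftan -2.17 frad 3.38 gap 12.9
```

Call:
{"api": "arm_command", "payload": {
  "rows": [
    [0.0008, 0, -0.0003, 0],
    [0.0007, 0, -0.0002, 0],
    [0, 0, 0, 0]
  ]
}}

```text
time_s: 8.67
position: [0.4588, -0.0783, 0.281]
tool_rot: [-0.001, -0.053, 0.999, 0.0]
contact_force: [3.1, -2.0, 1.2]
finger_gap: 0.15
```

```bash
python3 -c "
from h import *;stat()"
```

```text
t 8.6667 xz [0.0848 0.24  ] th 1.2313 r 0.2545 f [ 3.1 -2.   1.2] ftan -2.33 frad 2.05 gap 12.8
```

Call:
{"api": "arm_command", "payload": {
  "rows": [
    [0.0007, 0, -0.0002, 0],
    [0.0006, 0, -0.0002, 0],
    [0, 0, 0, 0]
  ]
}}

```text
time_s: 8.92
position: [0.4575, -0.0784, 0.2816]
tool_rot: [-0.001, -0.053, 0.999, 0.0]
contact_force: [2.3, -2.5, 0.9]
finger_gap: 0.148
```

```bash
python3 -c "
from h import *;stat()"
```

```text
t 8.9167 xz [0.0835 0.2406] th 1.2367 r 0.2547 f [ 2.3 -2.5  0.9] ftan -1.65 frad 1.51 gap 12.6
```

Call:
{"api": "arm_command", "payload": {
  "rows": [
    [0.0007, 0, -0.0002, 0],
    [0.0006, 0, -0.0002, 0],
    [0, 0, 0, 0]
  ]
}}

```text
time_s: 9.17
position: [0.4563, -0.0785, 0.282]
tool_rot: [-0.0, -0.053, 0.999, 0.0]
contact_force: [1.9, -1.8, 0.1]
finger_gap: 0.15
```

Call:
{"api": "arm_command", "payload": {
  "rows": [
    [0.0007, 0, -0.0002, 0],
    [0.0006, 0, -0.0002, 0],
    [0, 0, 0, 0]
  ]
}}

```text
time_s: 9.42
position: [0.4552, -0.0786, 0.2825]
tool_rot: [-0.0, -0.053, 0.999, 0.0]
contact_force: [2.4, -2.1, -1.0]
finger_gap: 0.156
```

```bash
python3 -c "
from h import *;stat()
from plant import *
S=read_camera('scene');D=read_camera('side')
a=cv2.resize(S['color'][110:230,290:410],(480,480));b=cv2.resize(D['color'][120:220,200:280],(384,480))
cv2.imwrite('pics/p1.png',np.hstack([a,b])[:,:320+480,::-1][:, :800])
"
```

```text
t 9.4167 xz [0.0811 0.2415] th 1.2467 r 0.2547 f [ 2.4 -2.1 -1. ] ftan -2.37 frad -0.22 gap 13.3
```

View pics/p1.png

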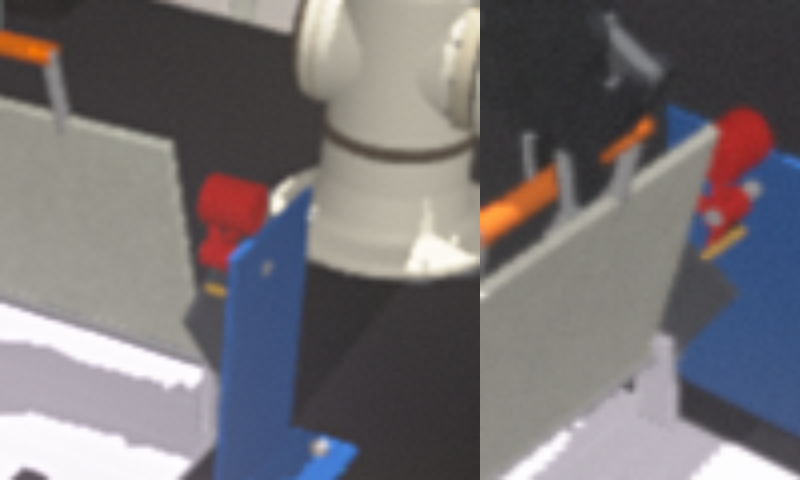

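The crops show the red weight still leaning as it did at the start (scene crop 235,200). The yellow cam on the quadrant is just reaching the pawl, so it hasn't been thrown yet. I'll carry on in small steps.

Call:
{"api": "arm_command", "payload": {
  "rows": [
    [0.0007, 0.0003, -0.0002, 0],
    [0.0006, 0.0003, -0.0001, 0],
    [0, 0, 0, 0]
  ]
}}

```text
time_s: 9.77
position: [0.4544, -0.0786, 0.2827]
tool_rot: [0.0, -0.053, 0.999, -0.001]
contact_force: [4.4, -4.3, -2.1]
finger_gap: 0.149
```

```bash
python3 -c "
from h import *;stat()"
```

```text
t 9.7667 xz [0.0803 0.2417] th 1.2499 r 0.2547 f [ 4.4 -4.3 -2.1] ftan -4.42 frad -0.77 gap 12.7
```

Call:
{"api": "arm_command", "payload": {
  "rows": [
    [0.0007, 0, -0.0002, 0],
    [0.0006, 0, -0.0001, 0],
    [0, 0, 0, 0]
  ]
}}

```text
time_s: 10.02
position: [0.4539, -0.0786, 0.2829]
tool_rot: [0.001, -0.053, 0.999, -0.0]
contact_force: [6.2, -5.1, -3.8]
finger_gap: 0.149
```

```bash
python3 -c "
from h import *;stat()"
```

```text
t 10.0167 xz [0.0798 0.2419] th 1.2521 r 0.2548 f [ 6.2 -5.1 -3.8] ftan -6.57 frad -1.89 gap 12.7
```

```bash
cat >> h.py <<'E'
def red(n="scene",box=(330,140,375,200)):
    from plant import read_camera
    c=read_camera(n)["color"]; x0,y0,x1,y1=box; h=cv2.cvtColor(c[y0:y1,x0:x1],cv2.COLOR_RGB2HSV)
    m=cv2.inRange(h,(0,150,90),(6,255,255))|cv2.inRange(h,(172,150,90),(180,255,255)); ys,xs=np.where(m>0)
    print(n,"red",len(xs),xs.mean()+x0,ys.mean()+y0, xs.min()+x0,xs.max()+x0,ys.min()+y0,ys.max()+y0)
E
python3 -c "
from h import *
red();
import cv2
for f in ('scene0','d2'):
  pass
c=cv2.imread('pics/scene0.png')[140:200,330:375];h=cv2.cvtColor(c,cv2.COLOR_BGR2HSV);m=cv2.inRange(h,(0,150,90),(6,255,255))|cv2.inRange(h,(172,150,90),(180,255,255));ys,xs=np.where(m>0);print('start',len(xs),xs.mean()+330,ys.mean()+140)
"
```

```text
scene red 257 346.6964980544747 163.16342412451363 340 356 154 176
start 263 348.27376425855516 161.73764258555133
```

Call:
{"api": "arm_command", "payload": {
  "rows": [
    [0.0007, -0.0005, -0.0003, 0],
    [0.0005, -0.0003, -0.0002, 0],
    [0, 0, 0, 0]
  ]
}}

```text
time_s: 10.32
position: [0.4534, -0.0787, 0.2832]
tool_rot: [0.002, -0.053, 0.999, 0.0]
contact_force: [8.1, -2.2, -4.7]
finger_gap: 0.148
```

```bash
python3 -c "
from h import *;stat();red()"
```

```text
t 10.3167 xz [0.0794 0.2422] th 1.2542 r 0.2549 f [ 8.1 -2.2 -4.7] ftan -8.9 frad -2.07 gap 12.7
scene red 257 346.70428015564204 163.15175097276264 340 356 154 176
```

```bash
python3 -c "
from h import *;from plant import *
red('side',(235,135,270,185))
D=read_camera('side')
a=cv2.imread('pics/side0.png')[130:220,200:290]
cv2.imwrite('pics/p2.png',np.hstack([cv2.resize(a,(400,400)),cv2.resize(D['color'][130:220,200:290,::-1],(400,400))]))
"
```

```text
side red 194 252.8659793814433 153.44845360824743 245 260 143 169
```

View pics/p2.png

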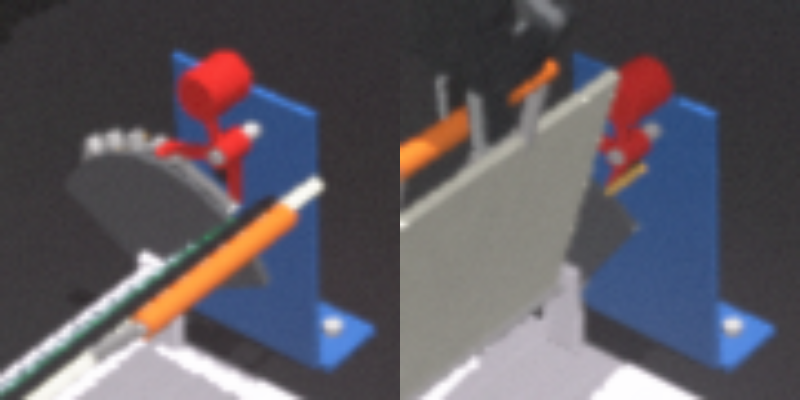

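The comparison shows the red weight swung over centre: it was left of its pivot at (215,85) and is now right of it at (643,90). The resistance has also built up to about 7 N net, so the stop has been met and the pawl is clear. Now I'll compute the lowering arc.

```bash
python3 - <<'E'
import numpy as np
r=.251;th=np.r_[np.arange(1.255,.02,-.025)]
x,z=r*np.cos(th),r*np.sin(th)
for t,a,b in zip(th[1:],-np.diff(x)*1e3,-np.diff(z)*1e3):print(round(t,3),round(a,1),round(b,1),end=' | ')
E
```

```text
1.23 -5.9 2.0 | 1.205 -5.9 2.2 | 1.18 -5.8 2.3 | 1.155 -5.8 2.5 | 1.13 -5.7 2.6 | 1.105 -5.6 2.7 | 1.08 -5.6 2.9 | 1.055 -5.5 3.0 | 1.03 -5.4 3.2 | 1.005 -5.3 3.3 | 0.98 -5.3 3.4 | 0.955 -5.2 3.6 | 0.93 -5.1 3.7 | 0.905 -5.0 3.8 | 0.88 -4.9 3.9 | 0.855 -4.8 4.1 | 0.83 -4.7 4.2 | 0.805 -4.6 4.3 | 0.78 -4.5 4.4 | 0.755 -4.4 4.5 | 0.73 -4.2 4.6 | 0.705 -4.1 4.7 | 0.68 -4.0 4.8 | 0.655 -3.9 4.9 | 0.63 -3.8 5.0 | 0.605 -3.6 5.1 | 0.58 -3.5 5.2 | 0.555 -3.4 5.3 | 0.53 -3.2 5.4 | 0.505 -3.1 5.5 | 0.48 -3.0 5.5 | 0.455 -2.8 5.6 | 0.43 -2.7 5.7 | 0.405 -2.5 5.7 | 0.38 -2.4 5.8 | 0.355 -2.3 5.9 | 0.33 -2.1 5.9 | 0.305 -2.0 6.0 | 0.28 -1.8 6.0 | 0.255 -1.7 6.1 | 0.23 -1.5 6.1 | 0.205 -1.4 6.1 | 0.18 -1.2 6.2 | 0.155 -1.0 6.2 | 0.13 -0.9 6.2 | 0.105 -0.7 6.2 | 0.08 -0.6 6.2 | 0.055 -0.4 6.3 | 0.03 -0.3 6.3 |
```

Call:
{"api": "arm_command", "payload": {
  "rows": [
    [-0.003, 0, 0.001, 0],
    [-0.0055, 0, 0.002, 0],
    [-0.006, 0, 0.0022, 0],
    [-0.0059, -0.0001, 0.0023, 0],
    [-0.0058, -0.0001, 0.0025, 0],
    [-0.0057, -0.0001, 0.0026, 0],
    [-0.0056, -0.0001, 0.0027, 0],
    [-0.0035, 0, 0.0019, 0],
    [0, 0, 0, 0]
  ]
}}

```text
time_s: 11.22
position: [0.4929, -0.0751, 0.2653]
tool_rot: [-0.001, -0.053, 0.999, 0.0]
contact_force: [0.8, -1.2, -0.5]
finger_gap: 0.153
```

```bash
python3 -c "
from h import *;stat()"
```

```text
t 11.2167 xz [0.119  0.2243] th 1.083 r 0.2539 f [ 0.8 -1.2 -0.5] ftan -0.87 frad -0.13 gap 13.1
```

Call:
{"api": "arm_command", "payload": {
  "rows": [
    [-0.0028, -0.0001, 0.0015, 0],
    [-0.0028, 0, 0.0015, 0],
    [-0.0028, -0.0001, 0.0016, 0],
    [-0.0027, 0, 0.0016, 0],
    [-0.0027, -0.0001, 0.0016, 0],
    [-0.0027, 0, 0.0017, 0],
    [0, 0, 0, 0]
  ]
}}

```text
time_s: 11.8
position: [0.5077, -0.0737, 0.2569]
tool_rot: [-0.002, -0.054, 0.999, 0.0]
contact_force: [-6.4, 0.7, 3.3]
finger_gap: 0.152
```

```bash
python3 -c "
from h import *;stat()"
```

```text
t 11.8 xz [0.1339 0.2159] th 1.0157 r 0.254 f [-6.4  0.7  3.3] ftan 7.08 frad -0.52 gap 13.0
```

```bash
python3 -c "
from h import *;from plant import *
stat()
red('side',(235,135,270,185))
D=read_camera('side')
a=cv2.imread('pics/side0.png')[130:220,200:290]
cv2.imwrite('pics/p3.png',np.hstack([cv2.resize(a,(400,400)),cv2.resize(D['color'][130:220,200:290,::-1],(400,400))]))
stat()
"
```

```text
t 11.8 xz [0.1339 0.2159] th 1.0157 r 0.254 f [-6.4  0.7  3.3] ftan 7.08 frad -0.52 gap 13.0
side red 32 252.75 150.34375 250 255 142 175
t 11.9 xz [0.1337 0.216 ] th 1.0165 r 0.254 f [-6.1  1.6  2.8] ftan 6.52 frad -0.68 gap 12.7
```

View pics/p3.png

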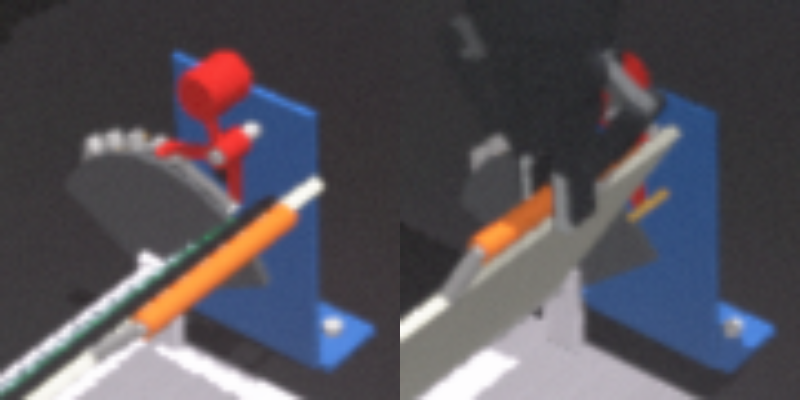

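The weight is back at an intermediate lean (635,75) and the board is blocked at notch 5, so the pawl was not fully thrown. I have to go a little further into the stop. First I'll return up the same arc.

Call:
{"api": "arm_command", "payload": {
  "rows": [
    [0.0027, 0, -0.0017, 0],
    [0.0054, 0.0001, -0.0032, 0],
    [0.0055, 0.0001, -0.0031, 0],
    [0.0056, 0.0001, -0.003, 0],
    [0.0056, 0.0001, -0.0028, 0],
    [0.0057, 0.0001, -0.0026, 0],
    [0.0058, 0.0001, -0.0025, 0],
    [0.0059, 0, -0.0023, 0],
    [0.0059, 0, -0.0022, 0],
    [0.005, 0, -0.0018, 0],
    [0.002, 0, -0.0007, 0],
    [0, 0, 0, 0]
  ]
}}

```text
time_s: 12.9
position: [0.4545, -0.0787, 0.2835]
tool_rot: [0.001, -0.054, 0.999, 0.0]
contact_force: [1.5, 2.1, -4.0]
finger_gap: 0.149
```

```bash
python3 -c "
from h import *;stat();red('side',(235,135,270,185))"
```

```text
t 12.9 xz [0.0805 0.2425] th 1.2505 r 0.2555 f [ 1.5  2.1 -4. ] ftan -2.9 frad -3.27 gap 12.7
side red 202 253.03960396039605 153.77722772277227 246 261 143 170
```

Call:
{"api": "arm_command", "payload": {
  "rows": [
    [0.0006, 0, 0, 0],
    [0.0005, 0, 0, 0],
    [0, 0, 0, 0]
  ]
}}

```text
time_s: 13.2
position: [0.4543, -0.0788, 0.2836]
tool_rot: [0.002, -0.054, 0.999, 0.0]
contact_force: [4.1, 4.0, -1.8]
finger_gap: 0.15
```

```bash
python3 -c "
from h import *;stat();red('side',(235,135,270,185))"
```

```text
t 13.2 xz [0.0803 0.2426] th 1.2512 r 0.2555 f [ 4.1  4.  -1.8] ftan -4.76 frad -0.3 gap 12.8
side red 209 253.66507177033492 153.86602870813397 246 262 144 169
```

Call:
{"api": "arm_command", "payload": {
  "rows": [
    [0.0006, 0, -0.0001, 0],
    [0.0004, 0, -0.0001, 0],
    [0, 0, 0, 0]
  ]
}}

```text
time_s: 13.5
position: [0.4539, -0.0788, 0.2837]
tool_rot: [0.002, -0.054, 0.999, 0.0]
contact_force: [4.7, 2.0, -3.2]
finger_gap: 0.148
```

```bash
python3 -c "
from h import *;stat();red('side',(235,135,270,185))"
```

```text
t 13.5 xz [0.0798 0.2427] th 1.253 r 0.2555 f [ 4.7  2.  -3.2] ftan -5.65 frad -1.47 gap 12.6
side red 211 253.6824644549763 153.8388625592417 246 262 144 169
```

Call:
{"api": "arm_command", "payload": {
  "rows": [
    [0.0006, 0, -0.0001, 0],
    [0.0006, 0, -0.0001, 0],
    [0, 0, 0, 0]
  ]
}}

```text
time_s: 13.8
position: [0.4535, -0.0789, 0.2839]
tool_rot: [0.003, -0.054, 0.999, 0.0]
contact_force: [7.5, 2.2, -4.0]
finger_gap: 0.152
```

```bash
python3 -c "
from h import *;stat();red('side',(235,135,270,185));red()"
```

```text
t 13.8 xz [0.0794 0.2429] th 1.2549 r 0.2556 f [ 7.5  2.2 -4. ] ftan -8.58 frad -1.45 gap 13.0
side red 213 253.6244131455399 153.80281690140845 246 262 144 169
scene red 243 345.8312757201646 163.8395061728395 338 355 155 176
```

Call:
{"api": "arm_command", "payload": {
  "rows": [
    [0.0006, 0, -0.0001, 0],
    [0.0006, 0, -0.0001, 0],
    [0, 0, 0, 0]
  ]
}}

```text
time_s: 14.15
position: [0.453, -0.0789, 0.2841]
tool_rot: [0.004, -0.054, 0.999, 0.0]
contact_force: [10.3, 2.5, -6.6]
finger_gap: 0.149
```

```bash
python3 -c "
from h import *;stat();red('side',(235,135,270,185));red()"
```

```text
t 14.15 xz [0.079  0.2431] th 1.2566 r 0.2556 f [10.3  2.5 -6.6] ftan -12.04 frad -3.01 gap 12.7
side red 214 253.60280373831776 153.84579439252337 246 262 144 169
scene red 243 345.65432098765433 163.9218106995885 338 354 155 176
```

Call:
{"api": "arm_command", "payload": {
  "rows": [
    [-0.003, 0, 0.001, 0],
    [-0.0055, 0, 0.002, 0],
    [-0.006, 0, 0.0022, 0],
    [-0.0059, -0.0001, 0.0023, 0],
    [-0.0058, -0.0001, 0.0025, 0],
    [-0.003, 0, 0.0014, 0],
    [0, 0, 0, 0]
  ]
}}

```text
time_s: 14.83
position: [0.4802, -0.0765, 0.2727]
tool_rot: [0.001, -0.054, 0.999, -0.0]
contact_force: [2.2, 4.5, 3.9]
finger_gap: 0.147
```

```bash
python3 -c "
from h import *;stat();red('side',(235,135,270,185));red()"
```

```text
t 14.8333 xz [0.1063 0.2317] th 1.1406 r 0.2549 f [2.2 4.5 3.9] ftan -0.77 frad 4.67 gap 12.6
side red 148 254.47972972972974 151.64864864864865 246 262 144 167
scene red 248 345.8266129032258 163.86290322580646 338 355 155 176
```

The pawl now stays thrown: the scene red centroid holds at (345.8,163.9). I'll lower past notch 5 and watch the force.

Call:
{"api": "arm_command", "payload": {
  "rows": [
    [-0.0028, 0.0003, 0.0009, 0],
    [-0.0056, 0.0003, 0.0023, 0],
    [-0.0056, 0, 0.0025, 0],
    [-0.0055, 0, 0.003, 0],
    [-0.0054, 0, 0.0032, 0],
    [-0.0053, 0, 0.0033, 0],
    [-0.0053, 0, 0.0034, 0],
    [-0.0027, 0, 0.0018, 0],
    [0, 0, 0, 0]
  ]
}}

```text
time_s: 15.68
position: [0.5168, -0.0728, 0.2505]
tool_rot: [-0.001, -0.053, 0.999, -0.001]
contact_force: [1.0, -5.4, -0.6]
finger_gap: 0.151
```

```bash
python3 -c "
from h import *;stat();red()"
```

```text
t 15.6833 xz [0.143  0.2095] th 0.9717 r 0.2537 f [ 1.  -5.4 -0.6] ftan -0.73 frad -0.2 gap 12.9
scene red 253 345.75494071146244 163.97233201581028 338 355 155 176
```

Now past notch 5 with no blocking. I'll continue down.

Call:
{"api": "arm_command", "payload": {
  "rows": [
    [-0.0026, -0.0004, 0.0018, 0],
    [-0.0051, -0.0003, 0.0037, 0],
    [-0.005, -0.0001, 0.0038, 0],
    [-0.0049, -0.0001, 0.0039, 0],
    [-0.0048, -0.0001, 0.0041, 0],
    [-0.0047, -0.0001, 0.0042, 0],
    [-0.0046, -0.0001, 0.0043, 0],
    [-0.0045, -0.0001, 0.0044, 0],
    [-0.0044, 0, 0.0045, 0],
    [-0.0042, 0, 0.0046, 0],
    [-0.0041, 0, 0.0047, 0],
    [-0.004, 0, 0.0048, 0],
    [-0.0039, 0, 0.0049, 0],
    [-0.0019, 0, 0.0025, 0],
    [0, 0, 0, 0]
  ]
}}

```text
time_s: 16.98
position: [0.5759, -0.0671, 0.1945]
tool_rot: [0.0, -0.053, 0.999, -0.0]
contact_force: [0.9, -6.5, -2.9]
finger_gap: 0.148
```

```bash
python3 -c "
from h import *;stat();red()"
```

```text
t 16.9833 xz [0.2024 0.1535] th 0.6488 r 0.254 f [ 0.9 -6.5 -2.9] ftan -2.47 frad -1.46 gap 12.6
scene red 252 345.7063492063492 163.88888888888889 338 355 155 176
```

Call:
{"api": "arm_command", "payload": {
  "rows": [
    [-0.002, -0.0007, 0.0025, 0],
    [-0.0037, -0.0006, 0.005, 0],
    [-0.0036, -0.0004, 0.0051, 0],
    [-0.0035, -0.0001, 0.0052, 0],
    [-0.0034, 0, 0.0053, 0],
    [-0.0032, 0, 0.0054, 0],
    [-0.0031, 0, 0.0055, 0],
    [-0.003, 0, 0.0055, 0],
    [-0.0028, 0, 0.0056, 0],
    [-0.0027, 0, 0.0057, 0],
    [-0.0025, 0, 0.0057, 0],
    [-0.0024, 0, 0.0058, 0],
    [-0.0023, 0, 0.0059, 0],
    [-0.0021, 0, 0.0059, 0],
    [-0.002, 0, 0.006, 0],
    [-0.0018, 0, 0.006, 0],
    [-0.0017, 0, 0.0061, 0],
    [-0.0008, 0, 0.003, 0],
    [0, 0, 0, 0]
  ]
}}

```text
time_s: 18.62
position: [0.6191, -0.0633, 0.0973]
tool_rot: [-0.004, -0.053, 0.999, 0.0]
contact_force: [-4.2, 4.2, -3.3]
finger_gap: 0.151
```

```bash
python3 -c "
from h import *;stat();red()"
```

```text
t 18.6167 xz [0.2458 0.0563] th 0.2254 r 0.2522 f [-4.2  4.2 -3.3] ftan -2.33 frad -4.39 gap 12.9
scene red 252 345.78968253968253 163.9484126984127 338 355 155 176
```

Call:
{"api": "arm_command", "payload": {
  "rows": [
    [-0.0003, 0.0003, 0.003, 0],
    [-0.0006, 0.0003, 0.0058, 0],
    [-0.0008, 0.0002, 0.0059, 0],
    [-0.0007, 0, 0.006, 0],
    [-0.0005, 0, 0.006, 0],
    [-0.0004, 0, 0.006, 0],
    [-0.0003, 0, 0.005, 0],
    [-0.0001, 0, 0.003, 0],
    [0, 0, 0.0015, 0],
    [0, 0, 0, 0]
  ]
}}

```text
time_s: 19.5
position: [0.6236, -0.0628, 0.0565]
tool_rot: [-0.002, -0.053, 0.999, -0.0]
contact_force: [-5.3, 1.9, -1.9]
finger_gap: 0.149
```

```bash
python3 -c "
from h import *;stat();red()"
```

```text
t 19.5 xz [0.2503 0.0155] th 0.0618 r 0.2508 f [-5.3  1.9 -1.9] ftan -1.59 frad -5.22 gap 12.7
scene red 243 348.22222222222223 162.23868312757202 340 358 152 176
```

The pawl has already swung back (red at 348.2,162.2). I'll continue gently to fully flat.

Call:
{"api": "arm_command", "payload": {
  "rows": [
    [0.0004, 0, 0.003, 0],
    [0.0003, 0, 0.003, 0],
    [0, 0, 0.002, 0],
    [0, 0, 0, 0]
  ]
}}

```text
time_s: 19.88
position: [0.6237, -0.0628, 0.0515]
tool_rot: [-0.001, -0.054, 0.999, -0.0]
contact_force: [-8.4, 2.7, 8.2]
finger_gap: 0.147
```

Call:
{"api": "arm_command", "payload": {
  "rows": [
    [0.0002, 0, 0.001, 0],
    [0, 0, 0.001, 0],
    [0, 0, 0, 0]
  ]
}}

```text
time_s: 20.13
position: [0.6237, -0.0629, 0.0513]
tool_rot: [-0.001, -0.054, 0.999, -0.001]
contact_force: [-11.2, 3.1, 15.9]
finger_gap: 0.15
```

Call:
{"api": "arm_command", "payload": {
  "rows": [
    [0, 0, 0.001, 0],
    [0, 0, 0.001, 0],
    [0, 0, 0, 0]
  ]
}}

```text
time_s: 20.38
position: [0.6237, -0.0629, 0.0512]
tool_rot: [-0.0, -0.054, 0.999, -0.001]
contact_force: [-14.6, 4.1, 24.5]
finger_gap: 0.149
```

```bash
python3 -c "
from h import *;stat();red()"
```

```text
t 20.3833 xz [0.2504 0.0102] th 0.0408 r 0.2507 f [-14.6   4.1  24.5] ftan 25.03 frad -13.09 gap 12.7
scene red 239 348.4142259414226 162.10878661087867 340 358 152 176
```

Call:
{"api": "arm_command", "payload": {
  "rows": [
    [0, 0, -0.002, 0],
    [0, 0, -0.0025, 0],
    [0, 0, 0, 0]
  ]
}}

```text
time_s: 20.68
position: [0.6237, -0.0628, 0.0515]
tool_rot: [-0.0, -0.053, 0.999, -0.0]
contact_force: [-7.6, 3.0, 5.9]
finger_gap: 0.152
```

```bash
python3 -c "
from h import *;from plant import *
stat()
S=read_camera('scene');D=read_camera('side')
Y=np.array([-.0949,.9955,0])
for z in (.06,.068):
  c=H+X*.25; c[2]=z
  print(z,[proj(K,c+s*.06*Y).round(1) for K in (S,D) for s in(-1,1)])
a=cv2.resize(S['color'][150:270,210:330],(400,400));b=cv2.resize(D['color'][190:290,200:300],(400,400))
cv2.imwrite('pics/f1.png',np.hstack([a,b])[:,:,::-1])
"
```

```text
t 20.6833 xz [0.2504 0.0105] th 0.0421 r 0.2506 f [-7.6  3.   5.9] ftan 6.17 frad -7.02 gap 13.0
0.06 [array([228.4, 222.3]), array([266.2, 237.5]), array([260.7, 274.5]), array([290.4, 246. ])]
0.068 [array([228.1, 219.8]), array([266. , 234.9]), array([260.7, 272.3]), array([290.4, 243.7])]
```

View pics/f1.png

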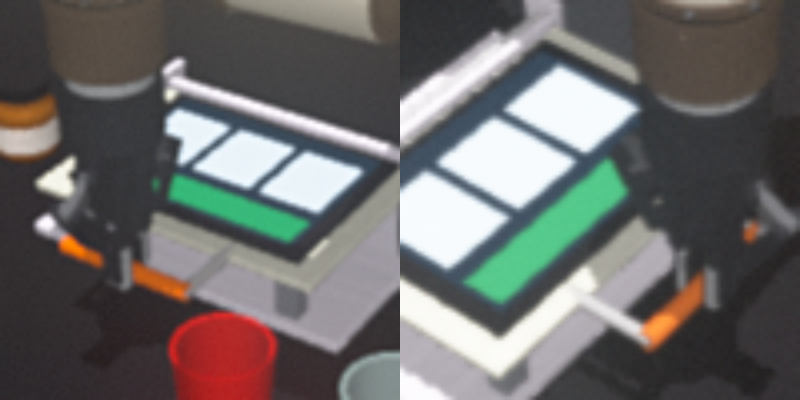

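The picture shows the board flat on its blocks. The orange ends at scene (228.6,223.5) and (266.4,237.9) match the predictions for a bar height of 60 mm. The fingers have slid about 8 mm up the bar, so I'll regrip deeper while it lies flat.

Call:
{"api": "arm_command", "payload": {
  "rows": [
    [0, 0, 0, 0],
    [0.0005, 0, 0, 0],
    [0, 0, 0.003, 0],
    [0, 0, 0.004, 0],
    [0, 0, 0.0035, 0],
    [0, 0, 0, 0]
  ],
  "gripper": 0.03
}}

```text
time_s: 21.28
position: [0.6236, -0.0628, 0.0389]
tool_rot: [-0.001, -0.053, 0.999, -0.0]
contact_force: [-0.2, -0.2, -0.9]
finger_gap: 0.353
```

```bash
python3 -c "
from h import *;stat()"
```

```text
t 21.2833 xz [ 0.2503 -0.0021] th -0.0083 r 0.2503 f [-0.2 -0.2 -0.9] ftan -0.86 frad -0.25 gap 30.2
```

Call:
{"api": "arm_command", "payload": {
  "rows": [
    [0, 0, 0, 0],
    [0, 0, 0, 0],
    [0, 0, 0, 0],
    [0, 0, 0, 0],
    [0, 0, 0, 0]
  ],
  "gripper": 0.0,
  "force": 45
}}

```text
time_s: 21.7
position: [0.6236, -0.0628, 0.0399]
tool_rot: [-0.0, -0.053, 0.999, 0.0]
contact_force: [-0.7, 0.2, -1.9]
finger_gap: 0.146
```

Call:
{"api": "arm_command", "payload": {
  "rows": [
    [0.0001, 0, -0.004, 0],
    [0.0002, 0, -0.006, 0],
    [0.0003, 0, -0.0062, 0],
    [0.0005, 0, -0.0062, 0],
    [0.0007, 0, -0.0062, 0],
    [0.0008, 0, -0.0062, 0],
    [0.001, 0, -0.0062, 0],
    [0.0011, 0, -0.0061, 0],
    [0.0013, 0, -0.0061, 0],
    [0.0014, 0.0001, -0.0061, 0],
    [0.0016, 0.0001, -0.006, 0],
    [0.0017, 0.0001, -0.006, 0],
    [0, 0, 0, 0]
  ]
}}

```text
time_s: 22.78
position: [0.6133, -0.0637, 0.1131]
tool_rot: [0.001, -0.054, 0.999, -0.0]
contact_force: [0.7, -1.7, -2.6]
finger_gap: 0.143
```

```bash
python3 -c "
from h import *;stat();red()"
```

```text
t 22.7833 xz [0.2399 0.0721] th 0.292 r 0.2505 f [ 0.7 -1.7 -2.6] ftan -2.68 frad -0.23 gap 12.2
scene red 263 347.9239543726236 162.49429657794676 340 357 152 176
```

Tracking well. Now up to about 0.48.

Call:
{"api": "arm_command", "payload": {
  "rows": [
    [0.0019, 0.0001, -0.006, 0],
    [0.002, 0.0001, -0.0059, 0],
    [0.0021, 0.0001, -0.0059, 0],
    [0.0023, 0.0001, -0.0058, 0],
    [0.0024, 0.0001, -0.0058, 0],
    [0.0026, 0.0001, -0.0057, 0],
    [0.0027, 0.0001, -0.0056, 0],
    [0.0014, 0, -0.0028, 0],
    [0, 0, 0, 0]
  ]
}}

```text
time_s: 23.58
position: [0.5963, -0.0652, 0.1569]
tool_rot: [0.001, -0.054, 0.999, -0.0]
contact_force: [3.2, -4.6, -0.7]
finger_gap: 0.146
```

```bash
python3 -c "
from h import *;stat();red()"
```

```text
t 23.5833 xz [0.2229 0.1159] th 0.4794 r 0.2512 f [ 3.2 -4.6 -0.7] ftan -1.93 frad 2.12 gap 12.4
scene red 262 348.0534351145038 162.24809160305344 340 358 152 176
```

Now I'll lower until notch 2 takes the load, at about 0.395.

Call:
{"api": "arm_command", "payload": {
  "rows": [
    [-0.0014, -0.0002, 0.0028, 0],
    [-0.0025, -0.0002, 0.0056, 0],
    [-0.0024, 0, 0.0056, 0],
    [-0.001, 0, 0.0024, 0],
    [0, 0, 0, 0]
  ]
}}

```text
time_s: 24.05
position: [0.6045, -0.0645, 0.1383]
tool_rot: [0.001, -0.054, 0.999, -0.0]
contact_force: [4.4, -4.2, 1.0]
finger_gap: 0.144
```

```bash
python3 -c "
from h import *;stat()"
```

```text
t 24.05 xz [0.2312 0.0973] th 0.3985 r 0.2508 f [ 4.4 -4.2  1. ] ftan -0.67 frad 4.04 gap 12.3
```

Call:
{"api": "arm_command", "payload": {
  "rows": [
    [-0.0004, 0, 0.001, 0],
    [-0.0004, 0, 0.001, 0],
    [0, 0, 0, 0]
  ]
}}

```text
time_s: 24.3
position: [0.6049, -0.0644, 0.1373]
tool_rot: [0.001, -0.054, 0.999, -0.0]
contact_force: [3.6, -3.1, 4.6]
finger_gap: 0.145
```

```bash
python3 -c "
from h import *;stat()"
```

```text
t 24.3 xz [0.2315 0.0963] th 0.3942 r 0.2508 f [ 3.6 -3.1  4.6] ftan 2.98 frad 4.77 gap 12.4
```

Notch 2 is carrying the load at 0.394 (the force reversed to +3 N). I'll release and withdraw straight up.

Call:
{"api": "arm_command", "payload": {
  "rows": [
    [0, 0, 0, 0],
    [0, 0, 0, 0],
    [0, 0, 0, 0],
    [0, 0, 0, 0]
  ],
  "gripper": 0.036
}}

```text
time_s: 24.63
position: [0.6028, -0.0639, 0.1355]
tool_rot: [-0.001, -0.054, 0.999, 0.0]
contact_force: [0.3, 0.0, -0.6]
finger_gap: 0.42
```

Call:
{"api": "arm_command", "payload": {
  "rows": [
    [0, 0, -0.005, 0],
    [0, 0, -0.01, 0],
    [0, 0, -0.02, 0],
    [0, 0, -0.03, 0],
    [0, 0, -0.035, 0],
    [0, 0, -0.035, 0],
    [0, 0, -0.035, 0],
    [0, 0, -0.02, 0],
    [0, 0, 0, 0]
  ]
}}

```text
time_s: 25.38
position: [0.6058, -0.0646, 0.3342]
tool_rot: [0.006, -0.054, 0.999, -0.0]
contact_force: [0.7, -0.4, 0.6]
finger_gap: 0.421
```

```bash
python3 -c "
from h import *;from plant import *
stat();red()
S=read_camera('scene');D=read_camera('side')
a=orange(S,(215,170,300,235));b=orange(D,(220,190,310,270));print(a,b)
P,Q=tri(S,a[0],D,b[1]),tri(S,a[1],D,b[0]);print(P,Q);m=(P[0]+Q[0])/2-H;print(m,np.arctan2(m[2],m@X))
for n,p,q in(('reag',[.6824,-.3625,.049],0),('jar',[.4815,-.3266,.026],0),('beaker',[.635,.1902,.0427],0)):print(n,proj(S,p),proj(D,p))
cv2.imwrite('pics/e1.png',np.hstack([cv2.resize(S['color'],(400,300)),cv2.resize(D['color'],(400,300))])[:,:,::-1])
"
```

```text
t 25.3833 xz [0.2324 0.2932] th 0.9005 r 0.3741 f [ 0.7 -0.4  0.6] ftan -0.13 frad 0.92 gap 36.0
scene red 258 348.29457364341084 162.35271317829458 340 358 152 188
(array([229.02022988, 186.94172785]), array([268.43575549, 200.62530549]), 211) (array([285.38260863, 214.29892034]), array([254.39669898, 241.58602356]), 224)
(array([ 0.6129643 , -0.1239622 ,  0.15865306]), np.float64(0.0007108068365821331)) (array([ 0.60085727, -0.00583812,  0.15773966]), np.float64(0.0006402534247025014))
[0.23241078 0.02239984 0.09819636] 0.39810216344476
reag [155.12593058 203.97247468] [199.10697117 355.44825271]
jar [217.22448057 185.67441549] [155.2583113 300.4636953]
beaker [327.58218614 280.58195011] [341.73894764 216.51359694]
```

View pics/e1.png

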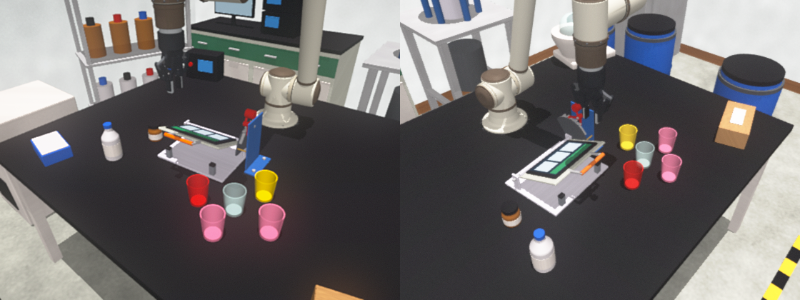

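The board rests by itself at 0.398 rad in notch 2. The bottle (scene crop 111,142), jar (154,132) and beaker (234,198) all stand where they were, and the gripper is clear. I'm handing the job in.

```bash
python3 -c "
from plant import *
print(sign_off())"
```

```text
the job is handed in; nothing more can be done
None
```

The board now rests by itself in the second notch from the bottom. I handed the job in at about 25 s of the 67 s allowed.

- **Top stop:** I gripped the orange bar and raised the board from notch 4 to the stop, at about 1.25 rad. My first try stopped at about 9 N at the bar, and I wrongly took the pawl as thrown. On lowering, notch 5 blocked the board with about 7 N. I went back up to about 12 N at the bar, under the 17 N limit, and the pawl then stayed clear.
- **Flat:** I lowered the board in steps until it lay flat, and the camera confirmed it (bar about 60 mm above the bench). The fingers had slipped about 8 mm on the bar on the way down. Because of that I pushed a little too far, and the force reached about 25 N down at the bar, less gentle than intended. I eased off and regripped while the board lay flat.
- **Notch 2:** I raised the board to 0.48 rad and lowered it until the notch took the load, then released and withdrew straight up.

**Last checks:** the two cameras put the released board at 0.398 rad; notch 2 was expected at about 0.395. The pawl is back in its working position. In the last picture the bottle, jar and beaker stand where they were, and the gripper is about 0.18 m above the bar, touching nothing.

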